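Slide the lighter case out of the cluster and home into the remote holder's bay

TASK

The black lighter case lies jammed in a cluster, touching the side wall of the wooden remote holder, the glass ashtray and the steel bell. Keeping it flat on the table and without shifting the ashtray, the bell or anything else, push it along the wall until it is clear of them and on into the covered bay at the wall's end, until you feel it come up against the stop hidden inside. Press it gently but surely against the stop for a moment (a push of about 8 N is right, 15 N on the stop would crack it), then let go and leave it there.

Things in the scene. Friction and masses are not known exactly. Their poses are not given: they have to be found in the camera images.
- holder: Low wooden remote holder, fixed. Origin on the table in the middle of the lane the case slides in; +x along the lane to the bay, +y to the guide wall, z up. Guide wall: inner face y=+30.3 mm, x=-60 to 245, 42 mm high; a compartment with a TV remote behind it (y=40 to 120). Lane and bay have no floor but the table.
- mouth (a point): Centre of the covered bay's mouth at table height (x=128 mm, y=-1 mm in the holder's frame, same axes); opens to -x. Clear width 62.8 mm, clear height 31 mm, roof top at 42 mm. On its -y side a splayed lead-in wall reaches 27 mm out in front of the mouth, its open end 46 mm from the lane's middle.
- bay (a point): Centre of the bay's roof top (42 mm up). Under it, out of sight, a stop block faces the case: its face lies anywhere from 40 to 90 mm inside the mouth (x=168 to 218 mm in the holder's frame), different each time, only to be felt. It is rigid: creep up to it, then raise the push to about 8 N (friction under the case takes part of it); 15 N on it is too much.
- case: Black plastic lighter case with small round button (a detail only), 110 (its x) x 60 (its y) x 24 mm high, 0.10 to 0.20 kg, loose; slides at 0.5 to 2.5 N. Origin: centre of underside. At the start its x is along the holder's +x; +y side touches the wall, -y side the ashtray and bell; its -x end face is free to push. Home, it still stands 20 to 70 mm out of the bay.
- ashtray: Round clear glass ashtray, 90 mm across, 32 mm high, about 0.45 kg, loose, touching the -y side of the case. Origin at the centre of its underside. Must not be shifted (8 mm at most).
- bell: Small steel hand bell, 44 mm across at the foot, 60 mm high, 0.16 kg, loose, touching the -y side of the case near its near end, and the ashtray. Origin at the centre of its underside. Must not be shifted (8 mm at most).
- remote: Grey TV remote, 170 x 46 x 18 mm, lying in the holder's compartment; leave alone. Origin at the centre of its underside.
- vase: White ceramic flower vase, 88 mm across, 150 mm high (flowers to 240 mm); leave alone. Origin at the centre of its underside.
- mug: Blue ceramic mug, 80 mm across, 90 mm high; leave alone. Origin at the centre of its underside.
- tin: Plain metal tin, 110 x 80 x 50 mm; leave alone. Origin at the centre of its underside.
- coasters: Round cork coaster stack, 90 mm across, 16 mm high; leave alone. Origin at the centre of its underside.
Things that resemble listed ones, but are neither listed nor needed, are in the scene too. Several things look just like the bell: the one meant starts farthest to the robot's left.

How it is judged:
By the outcome, as a careful person would: the job done as asked, in the order asked, and still so for the second after the job is handed in, with the robot touching nothing.
It also fails if it takes over 48 s, if anything falls off the work surface, if the arm or the gripper's body presses on something with over 40 N, if the wrist force passes 120 N, or if a joint passes its speed limit or range.

ROBOT

A 6-joint arm with a two-finger parallel gripper is mounted at the origin on the work surface. World frame = base frame: x ahead of the robot, y to its left, z up, the work surface at z = 0. Lengths are in m, angles in rad, forces in N, time in s.
With the tool pointing down it reaches from about 0.3 to 0.775 m from the base axis. Payload 14.6 kg.
Tool frame: the origin (TCP) lies midway between the tips of the shut fingers; the grasp point (between the pads) lies 19 mm behind it (ctrl.grip_depth is the distance from the TCP to the grasp point, in m); z points along the fingers, x is the direction in which the jaws open and shut, and the axes are right-handed (so a half turn about z gives the same grasp; the last joint's range is limited). The gripper opens to 94 mm and grips with 3 to 60 N. Pads are 16 mm wide; open, the fingers measure 119 mm over their backs; the gripper's body (75 mm by 177 mm) begins 78 mm behind the grasp point.
Start: joints at [1.214, 0.3, 1.521, -0, 1.321, -0.067], TCP at [0.157, 0.527, 0.205] pointing down, gripper open.
Joint ranges: [-3.03, 3.03], [-0.79, 2.21], [0.23, 2.52], [-1.04, 4.18], [0, 3.07], [-2.55, 2.55]. Speed limits (rad/s): [2.22, 2.22, 2.57, 3.14, 3.14, 3.14].

INTERFACE

Orientations are given as [roll, pitch, yaw] about the fixed x, y, z axes, in that order (R = Rz(yaw) Ry(pitch) Rx(roll)).
In Python, from station import ctrl gives the robot as it stands.
- The arm moves only by the tool play_rows, never from a script. Its argument "steps" is a list that holds one entry, the list of rows, each a list of 7 numbers: the shift along the tool's x, y, z in cm, then the turn, a rotation vector about the tool's x, y, z in rad, then the opening, from 0 (shut) to 1 (fully open). In form: [[[x, y, z, ax, ay, az, hand], ...]]. A call has 1 to 20 rows; each row is the pose to reach, as a shift and turn from the pose measured when the call began, along the tool's axes at that moment; what a row does not reach only later rows make up. A row lasts 1/12 s, in which the tool goes at most 41.7 mm and 7.16 degrees, less where a joint would pass 70% of its speed; a pose out of reach is approached as far as the arm can. A call with a gripper value outside its range is refused whole. The fingers move at their own pace and stop on an object; "force" is the grip in N (left out, the last holds). Time passes only in rows, so rows that repeat a pose let the fingers close. It gives the time, the measured TCP pose, the force and the opening at its end, in the units of the state.
- ctrl.get_obs(): the state, without advancing time (a new reading comes with each control period).
- ctrl.camera(name): name is "side" or "top"; returns a dict with "frame" (400x640x3 uint8, blue, green, red), "fovy" (degrees; the focal length in pixels is half the picture's height over the tangent of half this angle, whatever the lens; pixels are square), "cx", "cy" (the principal point, pixels), "world_to_cam" (4x4, takes a point from world to camera coordinates). Camera axes: x right, y up, looking along -z (the intrinsics and any distortion apply to the point x, -y, -z); pixel columns grow to the right and rows downward; lengths in m; the calibration is good to about 2 mm. A picture is of the moment at which its call begins. There is no depth.
- ctrl.hand_in(): hands the job in, once; it reports no verdict.
The state is a dict: "time_s": time; "qpos": joint angles; "joint_vel": joint speeds; "tau": joint torques, N m; "ee_pos": TCP position; "eef_rot": TCP orientation; "force": force on the tool from outside, world axes, zero at the start; "moment": the same for the moment, N m; "grip_width": finger opening in m.
Only numpy, scipy, OpenCV 4.12 (cv2) and the standard library are available. Lean on these libraries where they do the work, as an engineer would, in place of code of your own. Each camera call takes 0.05 s, during which the arm holds its last target. There are 200 camera calls.

## Working session

There is one attempt and no reset: what is moved stays moved. The work goes in short steps, Python scripts to look and compute and a tool call to move; the robot and the scene stay as the last step left them, time stands still between calls to the robot, and variables do not carry over. Pictures are saved under pics/ and viewed, about 8 in all and at most 12, crops included, and the job is handed in when it is done.

Besides the shell and the picture viewer there is one more tool, called after ">>>" by a JSON object that holds its "name" and its "arguments", one argument or row to a line. play_rows: Moves the arm, as the interface text tells. Its arguments: {"type":"object","properties":{"steps":{"type":"array"},"force":{"type":"number"}},"required":["steps"]}

```bash
mkdir -p pics; ls; cat > h.py <<'E'
import numpy as np, cv2, pickle
from station import ctrl
def snap(n,tag):
    c=ctrl.camera(n); cv2.imwrite(f'pics/{tag}.png',c['frame']); pickle.dump(c,open(f'{tag}.pkl','wb')); return c
def ray(c,u,v):
    f=c['frame'].shape[0]/2/np.tan(np.radians(c['fovy'])/2)
    d=np.array([(u-c['cx'])/f,-(v-c['cy'])/f,-1.]); M=np.linalg.inv(np.array(c['world_to_cam']))
    return M[:3,3],M[:3,:3]@d
def onz(c,u,v,z):
    o,d=ray(c,u,v); return o+d*(z-o[2])/d[2]
def proj(c,p):
    f=c['frame'].shape[0]/2/np.tan(np.radians(c['fovy'])/2)
    q=np.array(c['world_to_cam'])@np.append(p,1); return c['cx']-f*q[0]/q[2], c['cy']+f*q[1]/q[2]
E
python3 - <<'E'
from h import *
for n in('top','side'):
    c=snap(n,n+'0'); print(n,{k:v for k,v in c.items() if k!='frame'})
print(ctrl.get_obs())
E
```

```text
pics
top {'fovy': 57.39836121737951, 'cx': 320.5101663620682, 'cy': 199.3886299672623, 'world_to_cam': array([[ 0.02320786, -0.99962688, -0.01440499, -0.00801242],
       [ 0.99661305,  0.02199605,  0.07923762, -0.52403944],
       [-0.0788912 , -0.01619514,  0.99675167, -1.30692605],
       [ 0.        ,  0.        ,  0.        ,  1.        ]])}
side {'fovy': 53.547199392596255, 'cx': 320.1002539704205, 'cy': 194.462721626374, 'world_to_cam': array([[ 0.74700797, -0.66447537, -0.02125003, -0.39374243],
       [ 0.37972964,  0.40022196,  0.83404304, -0.25640345],
       [-0.54569633, -0.63110606,  0.55128999, -0.85803212],
       [ 0.        ,  0.        ,  0.        ,  1.        ]])}
{'time_s': 0.1, 'qpos': array([ 1.21442063e+00,  3.00414133e-01,  1.52149076e+00,  1.64637290e-05,
        1.32072425e+00, -6.66103140e-02]), 'joint_vel': array([-0.00247011, -0.00209196,  0.00034871, -0.00178616, -0.00059575,
        0.00025154]), 'tau': array([ 1.10098656e-03, -5.32646656e+01, -3.53281903e+01,  7.08679436e-02,
        2.36534845e-02, -1.96967187e-05]), 'ee_pos': array([0.15707357, 0.52685327, 0.20495579]), 'eef_rot': array([-3.14150775e+00,  1.03313199e-03,  1.28102690e+00]), 'force': array([ 0.25679941, -0.1539379 ,  0.80568355]), 'moment': array([-0.07050617,  0.02628462,  0.02383855]), 'grip_width': 0.09393445575008384}
```

View pics/top0.png

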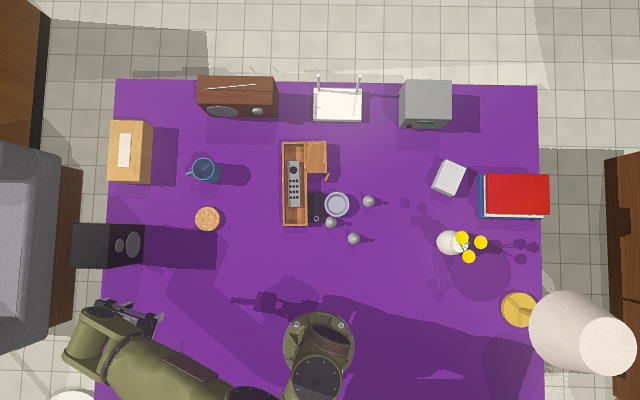

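View pics/side0.png

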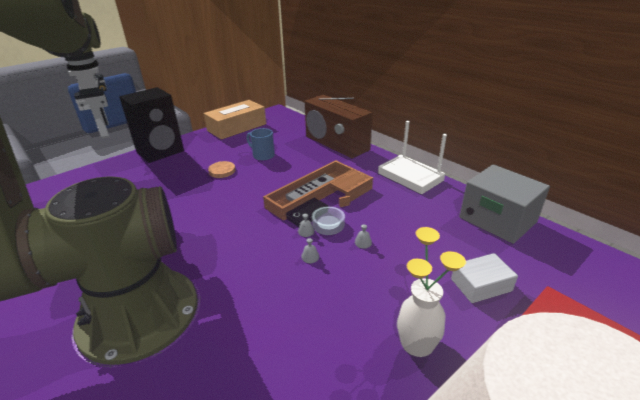

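The top view shows the holder at (281–327, 141–227), its bay at the top right near (316,158), and the ashtray at (337,204). There are three bells, at (331,222), (354,239) and (369,201). The leftmost, (331,222), touches the ashtray, so it fits the description. I'll confirm that in an enlarged crop.

```bash
python3 - <<'E'
from h import *
a=cv2.imread('pics/top0.png')[130:255,270:390]; b=cv2.imread('pics/side0.png')[150:270,255:385]
a=cv2.resize(a,None,fx=4.8,fy=4.8,interpolation=cv2.INTER_CUBIC)
cv2.imwrite('pics/c1.png',a)
b=cv2.resize(b,None,fx=4.8,fy=4.8,interpolation=cv2.INTER_CUBIC); cv2.imwrite('pics/c2.png',b)
E
```

```text
(no output)
```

View pics/c1.png

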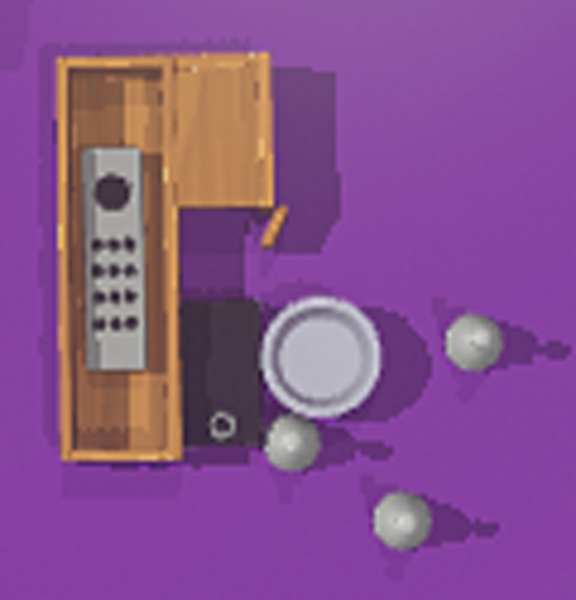

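View pics/c2.png

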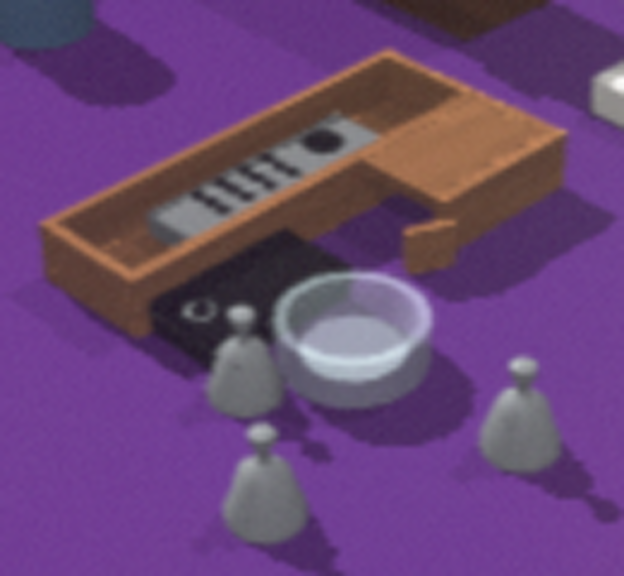

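```bash
python3 - <<'E'
from h import *
c=pickle.load(open('top0.pkl','rb'))
g=lambda u,v,z:onz(c,270+(u+.5)/4.8-.5,130+(v+.5)/4.8-.5,z)[:2]
P={k:g(*v) for k,v in dict(wall_in_near=(182,459,.042),wall_out_near=(63,460,.042),out_far=(57,58,.042),bay_far=(270,54,.042),bay_near=(273,206,.042),case_nl=(183,443,.024),case_fl=(182,300,.024),case_fr=(259,300,.024),ash=(321,356,.032),bell=(292,443,.02)).items()}
for k,v in P.items(): print(k,v.round(4))
d=P['out_far']-P['wall_out_near'];print(np.linalg.norm(d))
for d in(d,P['bay_far']-P['bay_near'],P['case_fl']-P['case_nl']): print('yaw',np.degrees(np.arctan2(d[1],d[0])))
# hue mask fits for the wood
f=c['frame'];h=cv2.cvtColor(f,cv2.COLOR_BGR2HSV)
m=cv2.inRange(h,(5,80,90),(22,255,255));m[:130]=0;m[240:]=0;m[:,:275]=0;m[:,335:]=0
# edges: wall outer left edge per row, inner wall right edge rows 175-220
for nm,rows,fn in(('left',range(150,220),min),('right',range(180,222),max)):
    pts=[(fn(np.flatnonzero(m[r]))+(-.5 if fn is min else .5),r) for r in rows]
    if nm=='right': pts=[p for p in pts if p[0]<312]
    w=np.array([onz(c,u,v,.042)[:2] for u,v in pts]);k=np.polyfit(w[:,0],w[:,1],1);print(nm,k,np.degrees(np.arctan(k[0])),len(pts))
    
E
```

```text
wall_in_near [0.4292 0.0476]
wall_out_near [0.4264 0.1359]
out_far [0.7292 0.1499]
bay_far [ 0.7354 -0.0109]
bay_near [ 0.6198 -0.0157]
case_nl [0.4413 0.048 ]
case_fl [0.5493 0.0516]
case_fr [ 0.5506 -0.0067]
ash [ 0.5087 -0.0541]
bell [ 0.4433 -0.0339]
0.3030843729960689
yaw 2.658713303783935
yaw 2.3761749825433385
yaw 1.8905079514655392
left [0.0472677  0.11694188] 2.70622522192363 70
right [0.06278228 0.01965265] 3.5924447347891872 40
```

The yaw comes out at about 2.5° and the holder origin at about (0.4905, 0.020). The holder's length and the case's mid-line agree with this. The case's near end is at holder x ≈ -50 mm. I'll push with both fingers partly open across the lane (about 22 mm gap), so they meet the end face at two points and keep the case square.

>>> {"name": "play_rows", "arguments": {
  "steps": [
    [[-1.0,0.9,0.1,0,0,-0.01,0.24],[-3.5,3.2,0.4,0,0,-0.03,0.24],[-6.5,6.0,0.8,0,0,-0.05,0.24],[-9.6,8.8,1.2,0,0,-0.08,0.24],[-12.7,11.6,1.6,0,0,-0.1,0.24],[-15.8,14.5,2.0,0,0,-0.13,0.24],[-18.9,17.3,2.4,0,0,-0.15,0.24],[-22.0,20.2,2.9,0,0,-0.18,0.24],[-25.1,23.0,3.3,0,0,-0.2,0.24],[-28.2,25.9,3.7,0,0,-0.23,0.24],[-31.3,28.7,4.1,0,0,-0.25,0.24],[-34.4,31.5,4.5,0,0,-0.28,0.24],[-37.5,34.4,4.9,0,0,-0.3,0.24],[-40.0,36.7,5.3,0,0,-0.32,0.24],[-41.4,38.0,5.5,0,0,-0.333,0.24],[-41.8,38.3,5.5,0,0,-0.333,0.24],[-41.8,38.3,5.5,0,0,-0.333,0.24],[-41.8,38.3,5.5,0,0,-0.333,0.24]]
  ]
}}

```text
time_s: 1.6
ee_pos: [0.4042, 0.0175, 0.1503]
eef_rot: [-3.141, 0.001, 1.614]
force: [-0.9, 0.5, 0.4]
grip_width: 0.0224
```

>>> {"name": "play_rows", "arguments": {
  "steps": [
    [[0,0,1.5,0,0,0,0.24],[-0.1,0,4,0,0,0,0.24],[-0.1,0,7,0,0,0,0.24],[-0.1,0,10,0,0,0,0.24],[-0.1,0,12,0,0,0,0.24],[-0.1,0,13.3,0,0,0,0.24],[-0.1,0,13.9,0,0,0,0.24],[-0.1,0,13.9,0,0,0,0.24]]
  ]
}}

```text
time_s: 2.27
ee_pos: [0.4034, 0.0174, 0.0107]
eef_rot: [-3.139, 0.001, 1.615]
force: [0.2, -0.1, -0.4]
grip_width: 0.0228
```

```bash
python3 - <<'E'
from h import *
o=ctrl.get_obs();print(o['ee_pos'],o['eef_rot'],o['force'])
b=snap('side','s1')['frame'][170:260,255:385]
a=snap('top','t1')['frame'][130:255,270:390]
b=cv2.resize(b,None,fx=4,fy=4,interpolation=3);a=cv2.resize(a,(346,360),interpolation=3)
cv2.imwrite('pics/d1.png',np.hstack([b[:360,:450],a]))
E
```

```text
[0.40340599 0.01743789 0.01069745] [-3.13909291e+00  5.21457539e-04  1.61495213e+00] [ 0.20827973 -0.08896353 -0.43183258]
```

View pics/d1.png

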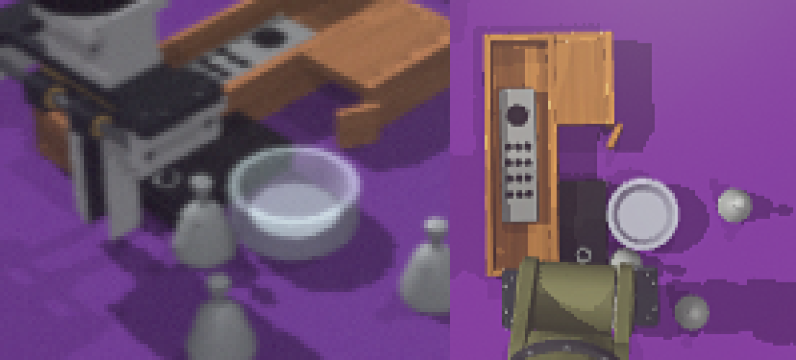

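The fingers stand behind the case's end, clear of the bell. I'll move up to contact and start the push.

>>> {"name": "play_rows", "arguments": {
  "steps": [
    [[-0.1,0.4,0,0,0,0,0.24],[-0.1,0.9,0,0,0,0,0.24],[-0.1,1.4,0,0,0,0,0.24],[-0.1,1.8,0,0,0,0,0.24],[-0.1,2.1,0,0,0,0,0.24],[-0.1,2.3,0,0,0,0,0.24],[-0.1,2.5,0,0,0,0,0.24],[-0.1,2.7,0,0,0,0,0.24],[-0.1,2.9,0,0,0,0,0.24],[-0.1,3.1,0,0,0,0,0.24],[-0.1,3.3,0,0,0,0,0.24],[-0.1,3.5,0,0,0,0,0.24],[-0.1,3.7,0,0,0,0,0.24],[-0.1,3.9,0,0,0,0,0.24],[-0.1,4.1,0,0,0,0,0.24],[-0.1,4.3,0,0,0,0,0.24],[-0.1,4.5,0,0,0,0,0.24]]
  ]
}}

```text
time_s: 3.78
ee_pos: [0.4497, 0.018, 0.0121]
eef_rot: [3.142, 0.001, 1.614]
force: [-1.0, -0.3, -1.5]
grip_width: 0.0225
```

```bash
cat > look.py <<'E'
from h import *
import sys
c=snap('top','tx'); c0=pickle.load(open('top0.pkl','rb'))
def dark(c):
    h=cv2.cvtColor(c['frame'],cv2.COLOR_BGR2HSV); m=((h[...,2]<75)&(h[...,1]<130)).astype(np.uint8); m[:,:308]=0;m[:,326:]=0;m[:150]=0;m[228:]=0
    y,x=np.nonzero(m); return m,x,y
for k in(c0,c):
    m,x,y=dark(k)
    r=[ (int(v),int(x[y==v].min()),int(x[y==v].max())) for v in np.unique(y) if (y==v).sum()>6]
    if r: print('case rows',r[0],r[len(r)//2],r[-1], 'front', onz(k,315,r[0][0]-.5,.024)[:2].round(4))
def g(f): return cv2.cvtColor(f,cv2.COLOR_BGR2GRAY).astype(np.float32)
for n,(x0,y0,x1,y1),z in(('ash',(322,188,354,220),.032),):
    (dx,dy),s=cv2.phaseCorrelate(g(c0['frame'][y0:y1,x0:x1]),g(c['frame'][y0:y1,x0:x1]),cv2.createHanningWindow((x1-x0,y1-y0),cv2.CV_32F)); print(n,'px shift',round(dx,2),round(dy,2),round(s,2))
s0=pickle.load(open('side0.pkl','rb'));s=snap('side','sx')
for n,(x0,y0,x1,y1) in(('bell',(294,210,318,238)),('ash',(310,204,348,234))):
    (dx,dy),q=cv2.phaseCorrelate(g(s0['frame'][y0:y1,x0:x1]),g(s['frame'][y0:y1,x0:x1]),cv2.createHanningWindow((x1-x0,y1-y0),cv2.CV_32F)); print(n,'side px shift',round(dx,2),round(dy,2),round(q,2))
o=ctrl.get_obs();print(o['time_s'],o['ee_pos'].round(4),o['eef_rot'].round(4),o['force'].round(2))
E
python3 look.py
```

```text
case rows (193, 308, 323) (208, 308, 323) (222, 308, 324) front [0.5485 0.0244]
case rows (188, 308, 323) (197, 308, 323) (227, 308, 317) front [0.5667 0.0248]
ash px shift 0.49 0.02 0.44
bell side px shift 0.39 1.16 0.8
ash side px shift -0.06 -0.08 0.97
3.8833 [0.4498 0.018  0.0121] [3.1412e+00 8.0000e-04 1.6145e+00] [-0.58 -0.38  0.45]
```

Contact is made and the case is sliding square: the front moved 18 mm, which matches the tool. The ashtray hasn't moved. I'll keep going along the wall.

>>> {"name": "play_rows", "arguments": {
  "steps": [
    [[0,0.2,0,0,0,0,0.24],[0,0.5,0,0,0,0,0.24],[0,0.8,0,0,0,0,0.24],[0,1.1,0,0,0,0,0.24],[0,1.4,0,0,0,0,0.24],[0,1.7,0,0,0,0,0.24],[0,2.0,0,0,0,0,0.24],[0,2.3,0,0,0,0,0.24],[0,2.6,0,0,0,0,0.24],[0,2.9,0,0,0,0,0.24],[0,3.2,0,0,0,0,0.24],[0,3.5,0,0,0,0,0.24],[0,3.8,0,0,0,0,0.24],[0,4.0,0,0,0,0,0.24],[0,4.2,0,0,0,0,0.24],[0,4.4,0,0,0,0,0.24]]
  ]
}}

```text
time_s: 5.22
ee_pos: [0.4939, 0.0199, 0.0121]
eef_rot: [3.141, 0.001, 1.614]
force: [-1.0, 0.8, -0.1]
grip_width: 0.0228
```

```bash
python3 look.py; python3 - <<'E'
from h import *
b=cv2.imread('pics/sx.png')[150:260,255:385];a=cv2.imread('pics/tx.png')[130:255,270:390]
cv2.imwrite('pics/d2.png',np.hstack([cv2.resize(b,(425,360),interpolation=3),cv2.resize(a,(346,360),interpolation=3)]))
E
```

```text
case rows (193, 308, 323) (208, 308, 323) (222, 308, 324) front [0.5485 0.0244]
case rows (175, 309, 323) (184, 308, 323) (219, 315, 322) front [0.6144 0.026 ]
ash px shift -0.18 0.72 0.74
bell side px shift 0.01 0.07 1.07
ash side px shift -0.12 -0.04 0.91
5.3167 [0.4941 0.0199 0.0121] [3.1409e+00 8.0000e-04 1.6144e+00] [-0.32 -0.05  0.02]
```

View pics/d2.png

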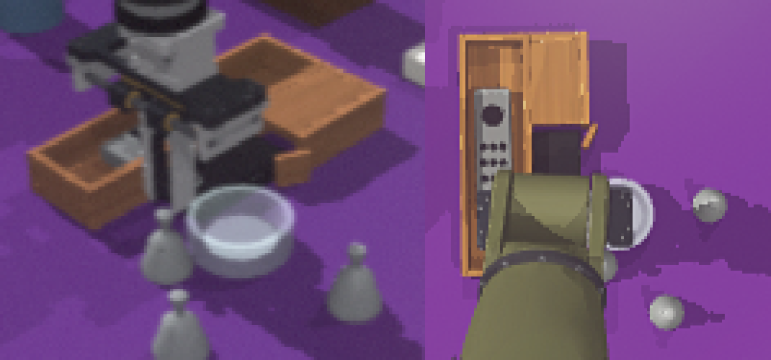

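The case is square along the wall with its front at the mouth, and the bell and ashtray haven't moved. Next I'll push it 36 mm into the bay, which stays short of the nearest possible stop.

>>> {"name": "play_rows", "arguments": {
  "steps": [
    [[0,0.2,0,0,0,0,0.24],[0,0.4,0,0,0,0,0.24],[0,0.6,0,0,0,0,0.24],[0,0.8,0,0,0,0,0.24],[0,1.0,0,0,0,0,0.24],[0,1.2,0,0,0,0,0.24],[0,1.4,0,0,0,0,0.24],[0,1.6,0,0,0,0,0.24],[0,1.8,0,0,0,0,0.24],[0,2.0,0,0,0,0,0.24],[0,2.2,0,0,0,0,0.24],[0,2.4,0,0,0,0,0.24],[0,2.6,0,0,0,0,0.24],[0,2.8,0,0,0,0,0.24],[0,3.0,0,0,0,0,0.24],[0,3.2,0,0,0,0,0.24],[0,3.4,0,0,0,0,0.24],[0,3.6,0,0,0,0,0.24]]
  ]
}}

```text
time_s: 6.82
ee_pos: [0.5302, 0.0215, 0.0121]
eef_rot: [3.141, 0.001, 1.615]
force: [-0.6, -0.2, -1.1]
grip_width: 0.0228
```

Front is at about x ≈ 157 mm. Each call is measured from the actual pose, so short creep calls limit the force that can build up.

>>> {"name": "play_rows", "arguments": {
  "steps": [
    [[0,0.05,0,0,0,0,0.24],[0,0.1,0,0,0,0,0.24],[0,0.15,0,0,0,0,0.24]]
  ]
}}

```text
time_s: 7.07
ee_pos: [0.5317, 0.0216, 0.0122]
eef_rot: [3.141, 0.001, 1.614]
force: [-1.7, 1.3, 1.0]
grip_width: 0.0227
```

>>> {"name": "play_rows", "arguments": {
  "steps": [
    [[0,0.05,0,0,0,0,0.24],[0,0.1,0,0,0,0,0.24],[0,0.15,0,0,0,0,0.24]]
  ]
}}

```text
time_s: 7.32
ee_pos: [0.5332, 0.0216, 0.0122]
eef_rot: [3.141, 0.001, 1.614]
force: [-0.6, 0.1, 0.1]
grip_width: 0.0229
```

>>> {"name": "play_rows", "arguments": {
  "steps": [
    [[0,0.05,0,0,0,0,0.24],[0,0.1,0,0,0,0,0.24],[0,0.15,0,0,0,0,0.24]]
  ]
}}

```text
time_s: 7.57
ee_pos: [0.5348, 0.0217, 0.0122]
eef_rot: [3.141, 0.001, 1.614]
force: [0.2, -0.1, 0.5]
grip_width: 0.0223
```

>>> {"name": "play_rows", "arguments": {
  "steps": [
    [[0,0.05,0,0,0,0,0.24],[0,0.1,0,0,0,0,0.24],[0,0.15,0,0,0,0,0.24]]
  ]
}}

```text
time_s: 7.82
ee_pos: [0.5363, 0.0217, 0.0122]
eef_rot: [3.141, 0.001, 1.614]
force: [-1.1, -0.5, -0.5]
grip_width: 0.0227
```

>>> {"name": "play_rows", "arguments": {
  "steps": [
    [[0,0.05,0,0,0,0,0.24],[0,0.1,0,0,0,0,0.24],[0,0.15,0,0,0,0,0.24]]
  ]
}}

```text
time_s: 8.07
ee_pos: [0.5379, 0.0218, 0.0122]
eef_rot: [3.141, 0.001, 1.615]
force: [-0.9, 0.2, -0.4]
grip_width: 0.0224
```

>>> {"name": "play_rows", "arguments": {
  "steps": [
    [[0,0.05,0,0,0,0,0.24],[0,0.1,0,0,0,0,0.24],[0,0.15,0,0,0,0,0.24]]
  ]
}}

```text
time_s: 8.32
ee_pos: [0.5394, 0.0219, 0.0121]
eef_rot: [3.141, 0.001, 1.614]
force: [-0.5, 0.3, 0.4]
grip_width: 0.0227
```

>>> {"name": "play_rows", "arguments": {
  "steps": [
    [[0,0.04,0,0,0,0,0.24],[0,0.08,0,0,0,0,0.24]]
  ]
}}

```text
time_s: 8.48
ee_pos: [0.5403, 0.0219, 0.0122]
eef_rot: [3.141, 0.001, 1.614]
force: [-0.8, -1.5, 0.4]
grip_width: 0.0227
```

>>> {"name": "play_rows", "arguments": {
  "steps": [
    [[0,0.04,0,0,0,0,0.24],[0,0.08,0,0,0,0,0.24]]
  ]
}}

```text
time_s: 8.65
ee_pos: [0.5411, 0.0219, 0.0122]
eef_rot: [3.141, 0.001, 1.614]
force: [-1.2, 0.0, 0.7]
grip_width: 0.0226
```

>>> {"name": "play_rows", "arguments": {
  "steps": [
    [[0,0.04,0,0,0,0,0.24],[0,0.08,0,0,0,0,0.24]]
  ]
}}

```text
time_s: 8.82
ee_pos: [0.542, 0.022, 0.0122]
eef_rot: [3.141, 0.001, 1.614]
force: [-1.2, -0.7, 0.2]
grip_width: 0.0228
```

>>> {"name": "play_rows", "arguments": {
  "steps": [
    [[0,0.04,0,0,0,0,0.24],[0,0.08,0,0,0,0,0.24]]
  ]
}}

```text
time_s: 8.98
ee_pos: [0.5428, 0.022, 0.0122]
eef_rot: [3.141, 0.001, 1.614]
force: [-0.8, -0.0, -0.4]
grip_width: 0.0226
```

>>> {"name": "play_rows", "arguments": {
  "steps": [
    [[0,0.04,0,0,0,0,0.24],[0,0.08,0,0,0,0,0.24]]
  ]
}}

```text
time_s: 9.15
ee_pos: [0.5437, 0.0221, 0.0122]
eef_rot: [3.141, 0.001, 1.614]
force: [-1.3, -0.1, 0.1]
grip_width: 0.0224
```

>>> {"name": "play_rows", "arguments": {
  "steps": [
    [[0,0.04,0,0,0,0,0.24],[0,0.08,0,0,0,0,0.24]]
  ]
}}

```text
time_s: 9.32
ee_pos: [0.5445, 0.0221, 0.0122]
eef_rot: [3.141, 0.001, 1.614]
force: [-0.8, -0.4, 0.9]
grip_width: 0.0225
```

>>> {"name": "play_rows", "arguments": {
  "steps": [
    [[0,0.04,0,0,0,0,0.24],[0,0.08,0,0,0,0,0.24]]
  ]
}}

```text
time_s: 9.48
ee_pos: [0.5454, 0.0221, 0.0122]
eef_rot: [3.141, 0.001, 1.614]
force: [-0.4, -0.6, -0.0]
grip_width: 0.0227
```

>>> {"name": "play_rows", "arguments": {
  "steps": [
    [[0,0.04,0,0,0,0,0.24],[0,0.08,0,0,0,0,0.24]]
  ]
}}

```text
time_s: 9.65
ee_pos: [0.5461, 0.0222, 0.0121]
eef_rot: [3.141, 0.001, 1.615]
force: [-1.4, 0.2, -0.3]
grip_width: 0.0224
```

>>> {"name": "play_rows", "arguments": {
  "steps": [
    [[0,0.04,0,0,0,0,0.24],[0,0.08,0,0,0,0,0.24]]
  ]
}}

```text
time_s: 9.82
ee_pos: [0.547, 0.0222, 0.0122]
eef_rot: [3.141, 0.001, 1.614]
force: [-0.6, 0.2, 0.7]
grip_width: 0.0224
```

>>> {"name": "play_rows", "arguments": {
  "steps": [
    [[0,0.04,0,0,0,0,0.24],[0,0.08,0,0,0,0,0.24]]
  ]
}}

```text
time_s: 9.98
ee_pos: [0.5479, 0.0223, 0.0122]
eef_rot: [3.141, 0.001, 1.614]
force: [-1.1, -0.3, -0.3]
grip_width: 0.0227
```

>>> {"name": "play_rows", "arguments": {
  "steps": [
    [[0,0.04,0,0,0,0,0.24],[0,0.08,0,0,0,0,0.24]]
  ]
}}

```text
time_s: 10.15
ee_pos: [0.5487, 0.0223, 0.0121]
eef_rot: [3.141, 0.001, 1.614]
force: [-0.1, 0.1, 0.5]
grip_width: 0.0225
```

>>> {"name": "play_rows", "arguments": {
  "steps": [
    [[0,0.04,0,0,0,0,0.24],[0,0.08,0,0,0,0,0.24]]
  ]
}}

```text
time_s: 10.32
ee_pos: [0.5496, 0.0223, 0.0122]
eef_rot: [3.141, 0.001, 1.614]
force: [-0.4, -0.1, 0.4]
grip_width: 0.0229
```

>>> {"name": "play_rows", "arguments": {
  "steps": [
    [[0,0.04,0,0,0,0,0.24],[0,0.08,0,0,0,0,0.24]]
  ]
}}

```text
time_s: 10.48
ee_pos: [0.5504, 0.0224, 0.0122]
eef_rot: [3.141, 0.001, 1.614]
force: [-1.0, -0.3, 1.0]
grip_width: 0.0223
```

>>> {"name": "play_rows", "arguments": {
  "steps": [
    [[0,0.04,0,0,0,0,0.24],[0,0.08,0,0,0,0,0.24]]
  ]
}}

```text
time_s: 10.65
ee_pos: [0.5512, 0.0224, 0.0122]
eef_rot: [3.141, 0.001, 1.614]
force: [-1.5, -0.5, 0.1]
grip_width: 0.0226
```

>>> {"name": "play_rows", "arguments": {
  "steps": [
    [[0,0.04,0,0,0,0,0.24],[0,0.08,0,0,0,0,0.24]]
  ]
}}

```text
time_s: 10.82
ee_pos: [0.5521, 0.0224, 0.0122]
eef_rot: [3.141, 0.001, 1.614]
force: [-0.6, 0.2, 1.3]
grip_width: 0.0222
```

>>> {"name": "play_rows", "arguments": {
  "steps": [
    [[0,0.04,0,0,0,0,0.24],[0,0.08,0,0,0,0,0.24]]
  ]
}}

```text
time_s: 10.98
ee_pos: [0.5529, 0.0225, 0.0122]
eef_rot: [3.141, 0.001, 1.614]
force: [-0.3, -0.4, 0.5]
grip_width: 0.0227
```

>>> {"name": "play_rows", "arguments": {
  "steps": [
    [[0,0.04,0,0,0,0,0.24],[0,0.08,0,0,0,0,0.24]]
  ]
}}

```text
time_s: 11.15
ee_pos: [0.5538, 0.0225, 0.0122]
eef_rot: [3.141, 0.001, 1.614]
force: [-1.0, 0.2, -0.2]
grip_width: 0.0224
```

>>> {"name": "play_rows", "arguments": {
  "steps": [
    [[0,0.04,0,0,0,0,0.24],[0,0.08,0,0,0,0,0.24]]
  ]
}}

```text
time_s: 11.32
ee_pos: [0.5546, 0.0225, 0.0121]
eef_rot: [3.141, 0.001, 1.614]
force: [-1.2, 0.2, 0.0]
grip_width: 0.0223
```

>>> {"name": "play_rows", "arguments": {
  "steps": [
    [[0,0.04,0,0,0,0,0.24],[0,0.08,0,0,0,0,0.24]]
  ]
}}

```text
time_s: 11.48
ee_pos: [0.5555, 0.0226, 0.0122]
eef_rot: [3.141, 0.001, 1.614]
force: [0.3, 0.0, -1.0]
grip_width: 0.0227
```

>>> {"name": "play_rows", "arguments": {
  "steps": [
    [[0,0.04,0,0,0,0,0.24],[0,0.08,0,0,0,0,0.24]]
  ]
}}

```text
time_s: 11.65
ee_pos: [0.5563, 0.0226, 0.0122]
eef_rot: [3.141, 0.001, 1.614]
force: [-0.7, 0.3, 0.9]
grip_width: 0.0227
```

>>> {"name": "play_rows", "arguments": {
  "steps": [
    [[0,0.04,0,0,0,0,0.24],[0,0.08,0,0,0,0,0.24]]
  ]
}}

```text
time_s: 11.82
ee_pos: [0.5572, 0.0227, 0.0122]
eef_rot: [3.141, 0.001, 1.614]
force: [-0.4, -1.0, 0.4]
grip_width: 0.0224
```

>>> {"name": "play_rows", "arguments": {
  "steps": [
    [[0,0.04,0,0,0,0,0.24],[0,0.08,0,0,0,0,0.24]]
  ]
}}

```text
time_s: 11.98
ee_pos: [0.558, 0.0227, 0.0122]
eef_rot: [3.141, 0.001, 1.614]
force: [-0.7, -0.2, -0.4]
grip_width: 0.0227
```

>>> {"name": "play_rows", "arguments": {
  "steps": [
    [[0,0.04,0,0,0,0,0.24],[0,0.08,0,0,0,0,0.24]]
  ]
}}

```text
time_s: 12.15
ee_pos: [0.5589, 0.0227, 0.0122]
eef_rot: [3.141, 0.001, 1.614]
force: [-1.4, 0.2, -0.1]
grip_width: 0.0225
```

>>> {"name": "play_rows", "arguments": {
  "steps": [
    [[0,0.04,0,0,0,0,0.24],[0,0.08,0,0,0,0,0.24]]
  ]
}}

```text
time_s: 12.32
ee_pos: [0.5597, 0.0227, 0.0122]
eef_rot: [3.141, 0.001, 1.614]
force: [-1.7, -0.3, -1.1]
grip_width: 0.0223
```

>>> {"name": "play_rows", "arguments": {
  "steps": [
    [[0,0.04,0,0,0,0,0.24],[0,0.08,0,0,0,0,0.24]]
  ]
}}

```text
time_s: 12.48
ee_pos: [0.5606, 0.0228, 0.0122]
eef_rot: [3.141, 0.001, 1.614]
force: [-0.9, 0.2, 0.6]
grip_width: 0.0226
```

>>> {"name": "play_rows", "arguments": {
  "steps": [
    [[0,0.04,0,0,0,0,0.24],[0,0.08,0,0,0,0,0.24]]
  ]
}}

```text
time_s: 12.65
ee_pos: [0.5614, 0.0228, 0.0122]
eef_rot: [3.141, 0.001, 1.614]
force: [-0.1, -0.3, 1.0]
grip_width: 0.0226
```

>>> {"name": "play_rows", "arguments": {
  "steps": [
    [[0,0.04,0,0,0,0,0.24],[0,0.08,0,0,0,0,0.24]]
  ]
}}

```text
time_s: 12.82
ee_pos: [0.5622, 0.0229, 0.0122]
eef_rot: [3.141, 0.001, 1.614]
force: [-2.4, -0.5, 0.1]
grip_width: 0.0224
```

>>> {"name": "play_rows", "arguments": {
  "steps": [
    [[0,0.04,0,0,0,0,0.24],[0,0.08,0,0,0,0,0.24]]
  ]
}}

```text
time_s: 12.98
ee_pos: [0.5631, 0.0229, 0.0122]
eef_rot: [3.141, 0.001, 1.614]
force: [-1.5, 0.1, 0.9]
grip_width: 0.0225
```

>>> {"name": "play_rows", "arguments": {
  "steps": [
    [[0,0.04,0,0,0,0,0.24],[0,0.08,0,0,0,0,0.24]]
  ]
}}

```text
time_s: 13.15
ee_pos: [0.564, 0.0229, 0.0122]
eef_rot: [3.141, 0.001, 1.614]
force: [-0.1, -0.1, -0.0]
grip_width: 0.0222
```

>>> {"name": "play_rows", "arguments": {
  "steps": [
    [[0,0.04,0,0,0,0,0.24],[0,0.08,0,0,0,0,0.24]]
  ]
}}

```text
time_s: 13.32
ee_pos: [0.5648, 0.023, 0.0122]
eef_rot: [3.141, 0.001, 1.614]
force: [-0.1, -0.1, 0.4]
grip_width: 0.0227
```

>>> {"name": "play_rows", "arguments": {
  "steps": [
    [[0,0.04,0,0,0,0,0.24],[0,0.08,0,0,0,0,0.24]]
  ]
}}

```text
time_s: 13.48
ee_pos: [0.5656, 0.023, 0.0122]
eef_rot: [3.141, 0.001, 1.614]
force: [-0.9, 0.1, 0.2]
grip_width: 0.0229
```

>>> {"name": "play_rows", "arguments": {
  "steps": [
    [[0,0.04,0,0,0,0,0.24],[0,0.08,0,0,0,0,0.24]]
  ]
}}

```text
time_s: 13.65
ee_pos: [0.5664, 0.0231, 0.0121]
eef_rot: [3.141, 0.001, 1.614]
force: [-3.7, -0.1, 1.1]
grip_width: 0.0228
```

>>> {"name": "play_rows", "arguments": {
  "steps": [
    [[0,0.04,0,0,0,0,0.24],[0,0.08,0,0,0,0,0.24]]
  ]
}}

```text
time_s: 13.82
ee_pos: [0.5665, 0.0231, 0.0121]
eef_rot: [-3.14, 0.001, 1.615]
force: [-9.8, -0.1, 7.7]
grip_width: 0.0224
```

>>> {"name": "play_rows", "arguments": {
  "steps": [
    [[0,0.04,0,0,0,0,0.24],[0,0.08,0,0,0,0,0.24]]
  ]
}}

```text
time_s: 13.98
ee_pos: [0.5664, 0.0231, 0.0121]
eef_rot: [-3.138, 0.001, 1.615]
force: [-10.2, -1.1, 8.1]
grip_width: 0.0225
```

Stop felt: the tool stalled at x = 0.5665 (front at holder x ≈ 194 mm) with about 10 N on the wrist, roughly 12 N/mm. I'll hold at about 9 N, then back off.

>>> {"name": "play_rows", "arguments": {
  "steps": [
    [[0,0.07,0,0,0,0,0.24],[0,0.07,0,0,0,0,0.24],[0,0.07,0,0,0,0,0.24],[0,0.07,0,0,0,0,0.24],[0,0.07,0,0,0,0,0.24],[0,0.07,0,0,0,0,0.24],[0,0.07,0,0,0,0,0.24],[0,0.07,0,0,0,0,0.24],[0,0.07,0,0,0,0,0.24],[0,0.07,0,0,0,0,0.24]]
  ]
}}

```text
time_s: 14.82
ee_pos: [0.5664, 0.0231, 0.012]
eef_rot: [-3.136, 0.001, 1.615]
force: [-7.5, -0.6, 6.0]
grip_width: 0.0226
```

>>> {"name": "play_rows", "arguments": {
  "steps": [
    [[0,-0.1,0,0,0,0,0.24],[0,-0.3,0,0,0,0,0.24],[0,-0.7,0,0,0,0,0.24],[0,-1.2,0,0,0,0,0.24],[0,-1.6,0,0,0,0,0.24],[0,-1.8,-0.5,0,0,0,0.24],[0,-1.8,-2,0,0,0,0.24],[0,-1.8,-4.5,0,0,0,0.24],[0,-1.8,-7.5,0,0,0,0.24],[0,-1.8,-10.5,0,0,0,0.24],[0,-3,-13,0,0,0,0.24],[0,-6,-14,0,0,0,0.24],[0,-9,-14,0,0,0,0.24],[0,-12,-14,0,0,0,0.24],[0,-15,-14,0,0,0,0.24],[0,-17,-14,0,0,0,0.24],[0,-18,-14,0,0,0,0.24],[0,-18,-14,0,0,0,0.24]]
  ]
}}

```text
time_s: 16.32
ee_pos: [0.3866, 0.0153, 0.1537]
eef_rot: [-3.137, 0.001, 1.614]
force: [0.5, -0.2, 0.4]
grip_width: 0.0224
```

```bash
python3 look.py; python3 - <<'E'
from h import *
c=pickle.load(open('tx.pkl','rb'));h=cv2.cvtColor(c['frame'],cv2.COLOR_BGR2HSV)
m=((h[...,2]<75)&(h[...,1]<130))
R=np.array([np.cos(.044),np.sin(.044)])
v=max(r for r in range(165,205) if m[r,310:324].sum()>6); p=onz(c,316,v+.5,.024)[:2]
print('rear px',v,'holder x mm',1e3*(p-[.4905,.0199])@R)
b=cv2.imread('pics/sx.png')[150:260,255:385];a=cv2.imread('pics/tx.png')[130:255,270:390]
cv2.imwrite('pics/d3.png',np.hstack([cv2.resize(b,(425,360),interpolation=3),cv2.resize(a,(346,360),interpolation=3)]))
E
```

```text
case rows (193, 308, 323) (208, 308, 323) (222, 308, 324) front [0.5485 0.0244]
case rows (174, 308, 323) (180, 308, 323) (185, 308, 323) front [0.6181 0.0261]
ash px shift -0.01 -0.04 0.98
bell side px shift -0.04 -0.2 1.04
ash side px shift -0.08 -0.02 0.93
16.4167 [0.3883 0.0153 0.1536] [-3.1374e+00  9.0000e-04  1.6145e+00] [ 1.3  -0.74  0.29]
rear px 185 holder x mm 83.6080983547007
```

View pics/d3.png

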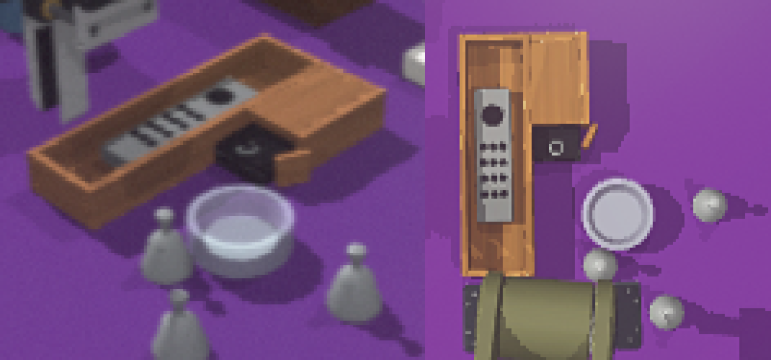

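The case sits flat and square in the bay. Its rear is at holder x = 83.6 mm, where the tool stalled, and the ashtray and bell haven't moved.

```bash
python3 -c "
from station import ctrl
print(ctrl.hand_in())"
```

```text
the job is handed in; nothing more can be done
None
```

I pushed the case along the wall into the covered bay until it met the hidden stop, pressed it there, released it and handed the job in at about 16.4 s of the 48 s allowed.

- **Push:** I used two slightly open fingers on the case's end face, which kept it square to the wall. For the last stretch I crept forward in steps of 0.8 mm.
- **Stop:** I felt it with the case's front at about x = 194 mm in the holder's frame, inside the expected 168–218 mm. The wrist read about 10 N at contact and 7.5 N at the end of a 0.8 s press. Both include up to about 1 N of sliding friction and about 1 N of reading noise, so the highest reading stayed under 15 N. Readings came only at the end of each move, so a brief peak between them would not show.
- **Upward force:** During the press the wrist also read 6–8 N upward. I did not find the cause, but the case stayed flat.
- **Final check:** The case lies flat and square, with its rear at about x = 84 mm, so it stands about 44 mm out of the bay. The ashtray and bell moved 0.2 pixels or less (under 1 mm).
- **Disagreement:** One check early in the push showed the bell shifted by about 1 pixel. Later checks put it back at zero, so I take that as the case moving behind it in the picture.

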